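Proof-pull a wire loop on the bench pull gauge

TASK

Proof-pull the wire loop on the bench pull gauge: slide the peak marker on top of the gauge fully back to zero, then draw the paddle handle out until the marker is level with the blade of the clamped tab, and hold the pull there for a full second without going on past the tab. Then ease the handle all the way home without letting it snap back, and let go. Leave the marker standing at the tab as the record, and leave the vial and bottle beside the gauge standing where they are.

Things in the scene. Friction and masses are not known exactly. Their poses are not given: they have to be found in the camera images.
- pull_gauge: Bench pull gauge, fixed: aluminium housing 130 x 44 mm, top 50 mm above the bench, on a steel foot 70 mm wide. Origin on the bench under the housing's middle. Its -x is the paddle end and the direction of pull (roughly towards the robot); +x the end with clamp and wire loop (to 103 mm, up to 52 mm high). y left seen from the robot, z up. Slot along the top at y = 0.
- pull_slide (a joint): Travel of the paddle handle and its rod, m: 0 home, grows as it is pulled along the gauge's -x, stop at 0.065. A spring pulls it home with about 2.2 N + 120 N/m (8 N at 50 mm). A steel dog on it, in the slot just behind (+x of) the marker, pushes the marker along when the slide is pulled out and leaves it behind on the way home.
- paddle_grip (a point): Grip point on the paddle handle: upright black plate 12 mm thick (gauge x), 44 mm wide (y), from 16 to 80 mm above the bench. The point is mid-plate, 64 mm above the bench; when home 115 mm from the gauge's origin towards -x, its rear face 38 mm clear of the rod bush and 44 mm of the housing. Its rod (10 mm thick, axis 26 mm above the bench) runs to the housing. Axes as the gauge's.
- peak_marker (a joint): Position of the peak marker, m: 0 = zero, against the dog of the homed slide; grows towards the paddle (gauge -x), stop at 0.065. It stays where it is left (1.5 N friction). With the slide at p it cannot read less than p.
- marker_knob (a point): Peak marker's black knob, riding along the slot on the housing's top: 10 mm along x, 12 mm along y, up to 79 mm above the bench; its foot is 12 x 16 mm, up to 56.5 mm above the bench. The point is in the knob, 67 mm above the bench; at zero 35 mm from the gauge's origin towards +x. A thin pointer fin on its +y side shows its middle line. Axes as the gauge's.
- tab_line (a point): Fixed dark steel tab clamped to the housing's +y side: a blade 8 mm wide (x), 4 mm thick, lying on the housing's top, its upper face (this point) 55 mm above the bench, its tip (this point) 15 mm from the slot's middle; clip and screw reach to y = 39 mm. Its middle line marks the pull wanted: the marker is level with it when both have the same x in the gauge's frame. Axes as the gauge's.
- vial_mid (a point): Small white vial, 25 mm diameter, 46 mm tall, loose, beside the gauge; the point is half-way up.
- bottle_mid (a point): Small brown bottle, 33 mm diameter, 62 mm tall, loose, beside the gauge on the other side; the point is half-way up.

How it is judged:
By the outcome, as a careful person would: the job done as asked, in the order asked, and still so for the second after the job is handed in, with the robot touching nothing.
It also fails if it takes over 48 s, if anything falls off the work surface, if the arm or the gripper's body presses on something with over 40 N, if the wrist force passes 120 N, or if a joint passes its speed limit or range.

ROBOT

A 6-joint arm with a two-finger parallel gripper is mounted at the origin on a cart in front of the work surface, level with it; the furniture and walls round the work are solid. World frame = base frame: x ahead of the robot, y to its left, z up, the work surface at z = 0. Lengths are in mm, angles in degrees, forces in N, time in s.
With the tool pointing down it reaches from about 275 to 875 mm from the base axis. Payload 12.5 kg.
Tool frame: the origin (TCP) lies on the centre line of the jaws, within the pads' length; the fingertips stand 11 mm ahead of it and the grasp point (between the pads) lies 8 mm behind it; z points along the fingers, y is the direction in which the jaws open and shut (so a half turn about z gives the same grasp; the last joint's range is limited). The gripper opens to 85 mm and grips with 20 to 120 N. Pads are 22 mm wide; open, the fingers measure 114 mm over their backs; the gripper's body (76 mm by 85 mm) begins 54 mm behind the grasp point. The pads swing forward as they close: fully open they stand 13 mm farther back than shut.
Start: joints at [-78.071, 20.094, 94.641, -0, 65.266, -4.847], TCP at [158.768, -526.571, 242.29] pointing down, gripper open.
Joint ranges: [-157.81, 157.81], [-45, 120.19], [0.68, 151.7], [-89.99, 269.99], [4.06, 180], [-164.3, 164.3]. Speed limits (degrees/s): [127.2, 127.2, 159.86, 180, 180, 180].

INTERFACE

Orientations are given as [roll, pitch, yaw] about the fixed x, y, z axes, in that order (R = Rz(yaw) Ry(pitch) Rx(roll)).
In Python, from cell import monitor, vision, workorder gives the robot as it stands. The module is installed in compiled form; this text tells all that it offers.
- The arm moves only by the shell command python3 -m pendant 'ROWS' [OPENING] [FORCE]. ROWS is JSON, a list of rows, each a list of 6 numbers: the shift along the tool's x, y, z in m, then the turn, a rotation vector about the tool's x, y, z in degrees. A call has exactly 5 rows; each row is the pose to reach, as a shift and turn from the pose commanded when the call began, along the tool's axes at that moment; what a row does not reach only later rows make up. A row lasts 1/10 s, in which the tool goes at most 50 mm and 8.59 degrees, less where a joint would pass 70% of its speed; a pose out of reach is approached as far as the arm can. A call with a gripper value outside its range is refused whole. OPENING is the finger opening in m, from 0 to 0.0854, set as the call begins (- or left out, the last holds). The fingers move at their own pace and stop on an object; FORCE is the grip in N (left out, the last holds). Time passes only in rows, so rows that repeat a pose let the fingers close, or fill a call up. It gives the time, the measured TCP pose, the force and the opening at its end, in the units of the state.
- monitor.sense(): the state, without advancing time (a new reading comes with each control period).
- vision.capture(name): name is "side" or "top" or "wrist"; returns a dict with "image" (480x640x3 uint8, red, green, blue), "range_z" (480x640 float32, mm along the optical axis (not along the pixel's ray), 0 where there is no reading), "intrinsics" (3x3 intrinsics, pixels), "R" (3x3) and "t" (3): a world point X has camera coordinates R X + t. Camera axes: x right, y down, z forward; pixel columns grow to the right and rows downward; lengths in mm; the calibration is good to about 2 mm. A picture is of the moment at which its call begins.
- workorder.sign_off(): hands the job in, once; it reports no verdict.
The state is a dict: "time_s": time; "joints": joint angles; "dq": joint speeds; "joint_efforts": joint torques, N m; "tool_pos": TCP position; "tool_rot": TCP orientation; "ft_force": force on the tool from outside, world axes, zero at the start; "ft_torque": the same for the moment, N m; "finger_gap": finger opening in mm.
Only numpy, scipy, OpenCV 4.12 (cv2) and the standard library are available. Lean on these libraries where they do the work, as an engineer would, in place of code of your own. Each camera call takes 0.05 s, during which the arm holds its last target. There are 200 camera calls.

## Working session

There is one attempt and no reset: what is moved stays moved. The work goes in short steps, Python scripts to look and compute and a shell command to move; the robot and the scene stay as the last step left them, time stands still between calls to the robot, and variables do not carry over. Pictures are saved under pics/ and viewed, about 8 in all and at most 12, crops included, and the job is handed in when it is done.

```bash
mkdir -p pics
cat > h.py <<'E'
import numpy as np,cv2
from cell import monitor,vision,workorder
def cap(n,f):
    c=vision.capture(n);np.savez('pics/'+f+'.npz',**c);cv2.imwrite('pics/'+f+'.png',cv2.cvtColor(c['image'],cv2.COLOR_RGB2BGR));return c
def load(f): return np.load('pics/'+f+'.npz')
def crop(f,x0,y0,x1,y1,s):
    im=cv2.imread('pics/'+f+'.png')[y0:y1,x0:x1];cv2.imwrite('pics/'+f+'_c%d_%d.png'%(x0,y0),cv2.resize(im,None,fx=s,fy=s,interpolation=cv2.INTER_CUBIC))
def ray(c,u,v,z):  # point on pixel ray at world height z
    K,R,t=c['intrinsics'],c['R'],c['t'];o=-R.T@t;d=R.T@np.linalg.solve(K,[u,v,1]);return o+d*(z-o[2])/d[2]
def dep(c,u,v):
    K,R,t=c['intrinsics'],c['R'],c['t'];return R.T@(np.linalg.solve(K,[u,v,1])*c['range_z'][v,u]-t)
E
python3 - <<'E'
from h import *
a=cap('top','top0');b=cap('side','side0')
im=np.hstack([cv2.imread('pics/top0.png'),cv2.imread('pics/side0.png')])
cv2.imwrite('pics/both.png',cv2.resize(im,(800,300),interpolation=cv2.INTER_AREA))
print(monitor.sense())
for c in(a,b):print(-c['R'].T@c['t'],c['R'])
E
```

```text
{'time_s': 0.1, 'joints': array([-7.80711488e+01,  2.01197409e+01,  9.46733657e+01, -3.84250395e-04,
        6.52656697e+01, -4.84628602e+00]), 'dq': array([ 0.00280304, -0.05681532, -0.0528877 ,  0.00452733, -0.0267056 ,
       -0.08077707]), 'joint_efforts': array([ 5.60276803e-04, -5.06834865e+01, -2.91876000e+01, -4.75244974e-05,
        2.66710522e-03, -1.58357005e-05]), 'tool_pos': array([ 158.71096637, -526.30281837,  241.82613475]), 'tool_rot': array([-1.79941404e+02, -4.61799022e-03,  1.67752958e+01]), 'ft_force': array([-0.03254214,  0.05045242,  0.05477365]), 'ft_torque': array([ 0.01460876, -0.0272223 , -0.01657082]), 'finger_gap': 85.41311726858365}
[427.01649846 -23.16459548 917.12045516] [[ 0.06007341 -0.99818523  0.00417476]
 [-0.97549113 -0.0595935  -0.21181518]
 [ 0.21167957  0.00865202 -0.97730082]]
[325.59631854 582.32884557 611.10606321] [[-0.91733774 -0.39800042  0.00933461]
 [-0.25955836  0.58013972 -0.77205399]
 [ 0.30186244 -0.71065714 -0.63548839]]
```

View pics/top0.png

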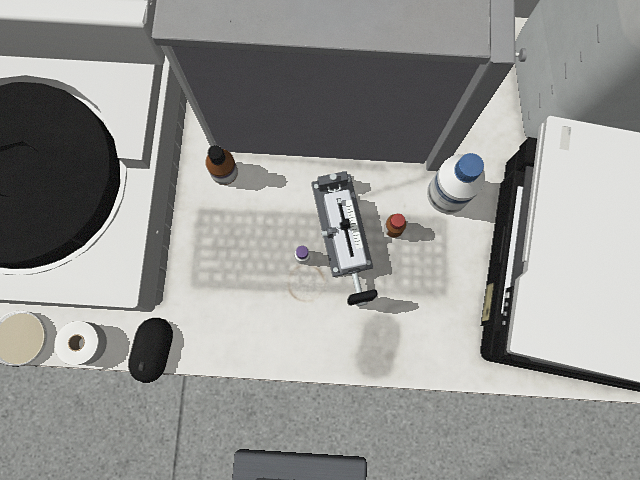

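View pics/side0.png

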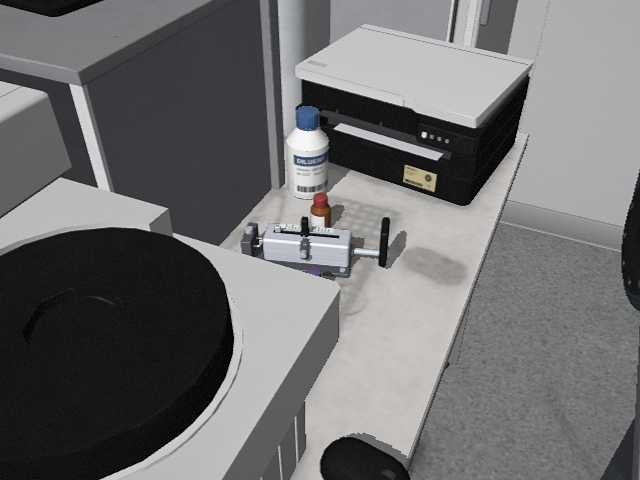

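Top picture: gauge around (342,228), paddle (362,297), marker near (345,224), tab left of slot near (328,235), vial (302,253), bottle (397,225). Enlarging.

```bash
python3 -c "
from h import *
crop('top0',285,165,415,310,4)"
```

```text
(no output)
```

View pics/top0_c285_165.png

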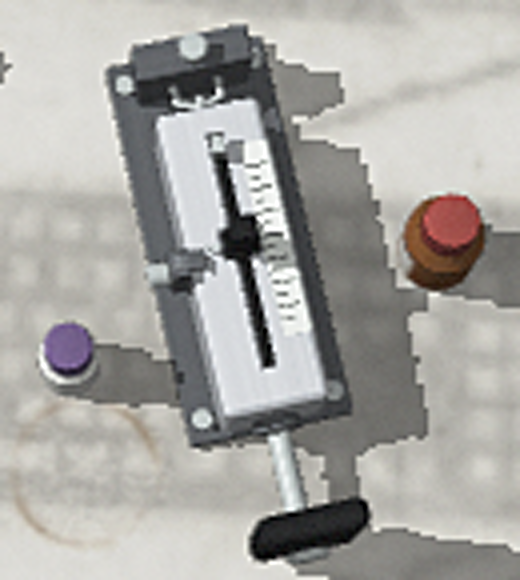

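The crop shows the housing top's corners at (157,118), (262,98), (325,392), (230,418); the knob's top is at (240,232), the tab blade's tip at about (213,262), and the paddle's top edge runs (255,540)–(365,510).

Run:
```python
from h import *
c=load('top0');P=lambda u,v,z:ray(c,285+u/4-.4,165+v/4-.4,z)
q=[P(157,118,50),P(262,98,50),P(325,392,50),P(230,418,50)]
for x in q:print(x)
o=np.mean(q,0);d=(q[0]+q[1]-q[2]-q[3])/2;print('o',o,'len',np.linalg.norm(d),'wid',np.linalg.norm((q[0]+q[3]-q[1]-q[2])/2))
yaw=np.arctan2(d[1],d[0]);print('yaw',np.degrees(yaw))
ex=np.array([np.cos(yaw),np.sin(yaw),0]);ey=np.array([-ex[1],ex[0],0])
for n,p in dict(knob=P(240,230,79),tab=P(213,262,55),clipscrew=P(158,272,45),dog=P(215,142,52),padtopL=P(256,535,80),padtopR=P(365,505,80),vial=P(68,348,46),bottle=P(452,222,62)).items():
  print(n,p.round(1),'gauge',((p-o)@ex).round(1),((p-o)@ey).round(1))
print('padgrip pred',o-115*ex)
```

```text
[691.70817101 -21.01991093  50.        ]
[702.94240578 -63.74174306  50.        ]
[581.6827598  -94.78515941  50.        ]
[568.85136314 -57.3305631   50.        ]
o [636.29617493 -59.21934412  50.        ] len 126.6189298535356 wid 41.85514989741082
yaw 15.424691019573165
knob [639.  -56.3  79. ] gauge 3.4 2.1
tab [631.2 -47.1  55. ] gauge -1.7 13.1
clipscrew [628.  -25.2  45. ] gauge 1.0 35.0
dog [682.3 -45.3  52. ] gauge 48.1 1.1
padtopL [519.5 -68.3  80. ] gauge -115.0 22.3
padtopR [ 533.5 -109.4   80. ] gauge -112.5 -21.0
vial [594.1   9.3  46. ] gauge -22.5 77.3
bottle [ 651.9 -141.9   62. ] gauge -7.0 -83.8
padgrip pred [525.43837418 -89.80607349  50.        ]
```

```bash
cat >> h.py <<'E'
from scipy.spatial.transform import Rotation as Ro
O=np.array([636.3,-59.2]);YAW=15.4
def go(gx,gy,z,yaw=None):  # target in gauge axes -> shift/turn in tool axes
    yaw=YAW+90 if yaw is None else yaw
    s=monitor.sense();Rt=Ro.from_euler('xyz',s['tool_rot'],degrees=True)
    a=np.radians(YAW);p=np.r_[O+gx*np.array([np.cos(a),np.sin(a)])+gy*np.array([-np.sin(a),np.cos(a)]),z]
    Rg=Ro.from_euler('xyz',[180,0,yaw],degrees=True)
    print('t',s['time_s'],'shift m',(Rt.inv().apply(p-s['tool_pos'])/1000).round(4),'turn',(Rt.inv()*Rg).as_rotvec(degrees=True).round(2))
def st():
    s=monitor.sense();a=np.radians(YAW);d=s['tool_pos'][:2]-O
    f=s['ft_force'];print('t',s['time_s'],'gauge',[round(float(v),2) for v in(d@[np.cos(a),np.sin(a)],d@[-np.sin(a),np.cos(a)],s['tool_pos'][2])],'rot',s['tool_rot'].round(2),'Fg',[round(float(v),2) for v in(f[:2]@[np.cos(a),np.sin(a)],f[:2]@[-np.sin(a),np.cos(a)],f[2])],'gap',round(s['finger_gap'],1))
E
python3 -m pendant '[[0.04,-0.022,0,0,0,-6.3],[0.08,-0.044,0,0,0,-12.6],[0.12,-0.066,0,0,0,-18.9],[0.16,-0.088,0,0,0,-25.2],[0.2,-0.11,0,0,0,-31.5]]' 0 40
python3 -c "from h import *;go(-28,0,200)"
```

```text
time_s: 0.6
tool_pos: [319.4, -362.0, 242.2]
tool_rot: [-180.0, -0.0, 48.5]
ft_force: [0.7, -0.3, 0.4]
finger_gap: 12.0
t 0.6 shift m [0.4133 0.0216 0.0422] turn [-1.000e-02 -1.000e-02 -5.688e+01]
```

```bash
python3 -m pendant '[[0.042,0.002,0.004,0,0,-6],[0.084,0.004,0.008,0,0,-12],[0.126,0.006,0.012,0,0,-18],[0.168,0.008,0.016,0,0,-24],[0.21,0.01,0.02,0,0,-30]]'
python3 -c "from h import *;go(-28,0,200)"
```

```text
time_s: 1.1
tool_pos: [466.6, -211.9, 222.0]
tool_rot: [-180.0, -0.0, 78.5]
ft_force: [0.3, -1.3, -0.5]
finger_gap: 0.1
t 1.1 shift m [0.1708 0.1109 0.022 ] turn [-1.000e-02 -1.000e-02 -2.687e+01]
```

```bash
python3 -m pendant '[[0.034,0.022,0.004,0,0,-5.4],[0.068,0.044,0.008,0,0,-10.8],[0.102,0.066,0.012,0,0,-16.2],[0.136,0.089,0.017,0,0,-21.5],[0.171,0.111,0.022,0,0,-26.9]]'
python3 -m pendant '[[0,0,0,0,0,0],[0,0,0,0,0,0],[0,0,0,0,0,0],[0,0,0,0,0,0],[0,0,0,0,0,0]]'
python3 -c "
from h import *;st();go(-28,0,73);cap('wrist','w0')"
```

```text
time_s: 1.6
tool_pos: [610.1, -67.2, 199.8]
tool_rot: [-180.0, -0.0, 105.4]
ft_force: [1.1, -0.9, -0.1]
finger_gap: 0.1
time_s: 2.1
tool_pos: [608.8, -69.3, 200.6]
tool_rot: [180.0, 0.0, 105.1]
ft_force: [0.1, -0.3, -1.1]
finger_gap: -0.1
t 2.1 gauge [-29.16, -2.48, 200.61] rot [1.7999e+02 1.0000e-02 1.0510e+02] Fg [0.03, -0.29, -1.13] gap -0.1
t 2.1 shift m [0.0025 0.0011 0.1276] turn [ 0.01  0.01 -0.3 ]
```

View pics/w0.png

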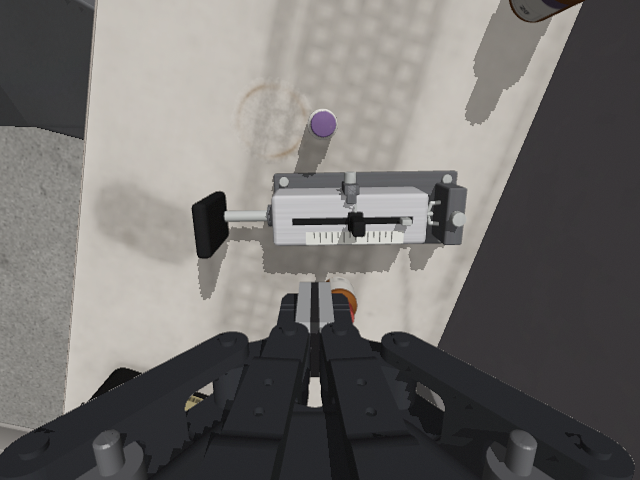

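Wrist picture: housing spans about (273–428, 190–245), knob at (356,222), tab at (350,187), dog at (406,221), paddle at (210,222); fingers lie below, no contact. Enlarging to refine the gauge frame and the tab offset.

```bash
python3 -c "
from h import *
crop('w0',265,165,465,255,4)"
```

```text
(no output)
```

View pics/w0_c265_165.png

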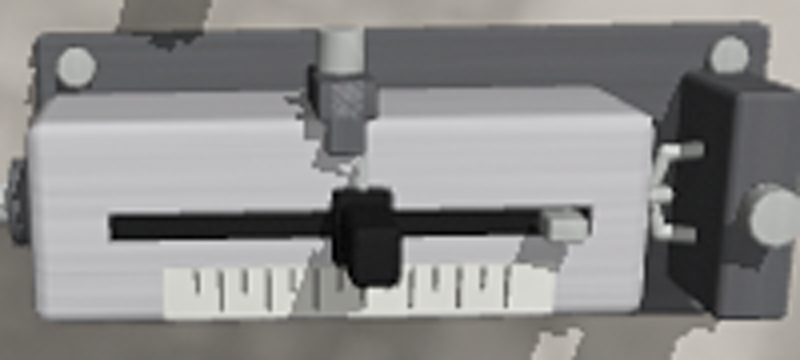

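Run:
```python
from h import *
c=load('w0');P=lambda u,v,z:ray(c,265+u/4-.4,165+v/4-.4,z)
q=[P(655,118,50),P(645,315,50),P(42,318,50),P(33,122,50)]
o=np.mean(q,0);d=(q[0]+q[1]-q[2]-q[3])/2;print('o',o,'len',np.linalg.norm(d),'wid',np.linalg.norm((q[0]+q[3]-q[1]-q[2])/2),'yaw',np.degrees(np.arctan2(d[1],d[0])))
yaw=np.arctan2(d[1],d[0])
ex=np.array([np.cos(yaw),np.sin(yaw),0]);ey=np.array([-ex[1],ex[0],0])
for n,p in dict(knobtop=P(375,258,79),foot=P(363,190,56.5),fin=P(353,178,57),tab=P(345,152,55),dog=P(565,215,56),slot0=P(110,227,50),slot1=P(590,220,50)).items():
  print(n,p.round(1),'gauge',((p-o)@ex).round(1),((p-o)@ey).round(1))
print(-c['R'].T@c['t'])
```

```text
o [637.33354248 -57.59295247  50.        ] len 126.75182504299305 wid 41.815208682098564 yaw 15.449325011869117
knobtop [640.2 -57.   79. ] gauge 2.9 -0.2
foot [638.2 -49.3  56.5] gauge 3.0 7.8
fin [635.4 -47.3  57. ] gauge 0.9 10.4
tab [632.7 -43.   55. ] gauge -0.6 15.3
dog [679.3 -43.6  56. ] gauge 44.1 2.3
slot0 [591.  -71.6  50. ] gauge -48.4 -1.2
slot1 [686.5 -44.2  50. ] gauge 51.0 -0.2
[589.96396555   0.75083309 331.72885807]
```

```bash
sed -i 's/^O=.*/O=np.array([637.3,-57.8]);YAW=15.45/' h.py; python3 -c "from h import *;go(-30,0,74)"
```

```text
t 2.15 shift m [0.0034 0.0004 0.1266] turn [ 0.01  0.01 -0.34]
```

```bash
python3 -m pendant '[[0.001,0,0.03,0,0,0],[0.002,0,0.06,0,0,0],[0.003,0,0.09,0,0,0],[0.003,0,0.115,0,0,0],[0.003,0,0.126,0,0,0]]'
python3 -m pendant '[[0,0,0,0,0,0],[0,0,0,0,0,0],[0,0,0,0,0,0],[0,0,0,0,0,0],[0,0,0,0,0,0]]' >/dev/null
python3 -c "from h import *;st()"
python3 -m pendant '[[0,0.003,0,0,0,0],[0,0.006,0,0,0,0],[0,0.009,0,0,0,0],[0,0.012,0,0,0,0],[0,0.015,0,0,0,0]]' >/dev/null
python3 -c "from h import *;st()"
```

```text
time_s: 2.65
tool_pos: [607.2, -65.8, 72.2]
tool_rot: [-179.8, -0.1, 105.1]
ft_force: [-0.6, 0.2, -0.4]
finger_gap: 0.2
t 3.15 gauge [-29.7, -0.02, 75.04] rot [1.7994e+02 3.0000e-02 1.0518e+02] Fg [-0.26, 0.22, -0.46] gap -0.1
t 3.65 gauge [-14.77, 0.08, 74.19] rot [-1.7998e+02 -1.0000e-02  1.0518e+02] Fg [-1.15, 0.06, 0.81] gap -0.2
```

```bash
python3 -m pendant '[[0,0.004,0,0,0,0],[0,0.008,0,0,0,0],[0,0.012,0,0,0,0],[0,0.016,0,0,0,0],[0,0.02,0,0,0,0]]' >/dev/null
python3 -c "from h import *;st()"
python3 -m pendant '[[0,0.001,0,0,0,0],[0,0.002,0,0,0,0],[0,0.003,0,0,0,0],[0,0.004,0,0,0,0],[0,0.005,0,0,0,0]]' >/dev/null
python3 -c "from h import *;st();cap('wrist','w1');crop('w1',265,145,465,295,4)"
```

```text
t 4.15 gauge [5.27, 0.1, 74.18] rot [-1.7998e+02 -1.0000e-02  1.0518e+02] Fg [-1.48, 1.41, 0.8] gap -0.3
t 4.65 gauge [10.01, -0.09, 74.26] rot [-179.99   -0.    105.17] Fg [-1.48, 0.62, -0.81] gap 0.2
```

View pics/w1_c265_145.png

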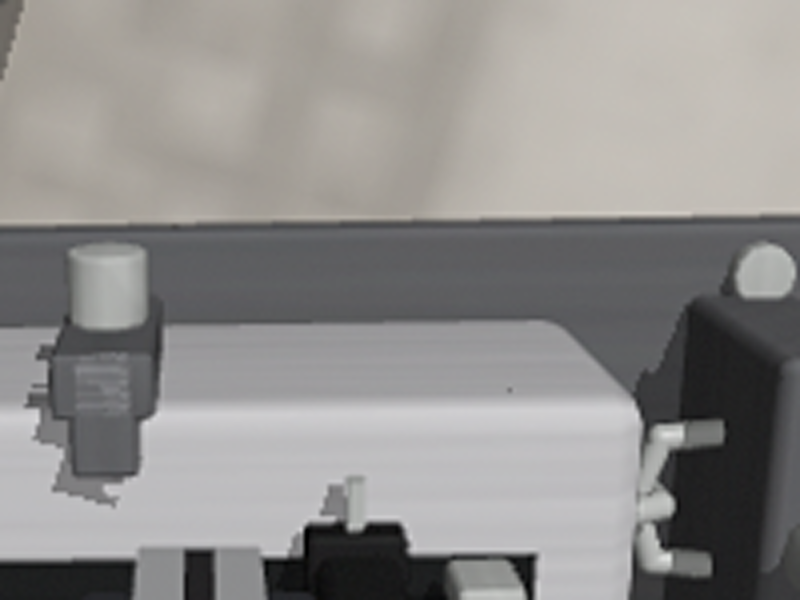

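The marker foot's right edge is at (405,540) and the dog's left edge at (448,575); about 5 mm remain. Push on gently until force rises.

```bash
python3 -m pendant '[[0,0.001,0,0,0,0],[0,0.002,0,0,0,0],[0,0.003,0,0,0,0],[0,0.0035,0,0,0,0],[0,0.004,0,0,0,0]]' >/dev/null
python3 -c "from h import *;st()"
python3 -m pendant '[[0,0.0004,0,0,0,0],[0,0.0008,0,0,0,0],[0,0.0012,0,0,0,0],[0,0.0016,0,0,0,0],[0,0.002,0,0,0,0]]' >/dev/null
python3 -c "from h import *;st()"
```

```text
t 5.2 gauge [14.09, -0.07, 74.3] rot [180.    -0.   105.18] Fg [-1.71, 1.28, -0.4] gap -0.0
t 5.7 gauge [15.56, -0.09, 74.18] rot [-1.7993e+02 -1.0000e-02  1.0518e+02] Fg [-6.64, 1.38, 1.44] gap 0.1
```

```bash
python3 -m pendant '[[0,0.0002,0,0,0,0],[0,0.0004,0,0,0,0],[0,0.0006,0,0,0,0],[0,0.0006,0,0,0,0],[0,0.0006,0,0,0,0]]' >/dev/null
python3 -c "from h import *;st()"
python3 -m pendant '[[0,-0.005,0,0,0,0],[0,-0.015,0,0,0,0],[0,-0.03,-0.01,0,0,0],[0,-0.045,-0.03,0,0,0],[0,-0.06,-0.06,0,0,0]]' 0.042 >/dev/null
python3 -c "from h import *;st();cap('wrist','w2');crop('w2',305,155,465,275,5);go(-115,0,115)"
```

```text
t 6.2 gauge [15.68, -0.07, 74.16] rot [-1.7986e+02 -3.0000e-02  1.0518e+02] Fg [-9.22, 0.78, 2.67] gap 0.0
t 6.7 gauge [-44.17, 0.25, 133.99] rot [-1.7994e+02 -3.0000e-02  1.0517e+02] Fg [0.47, -0.62, -0.43] gap 42.3
t 6.75 shift m [ 0.0004 -0.0715  0.0242] turn [ 0.25  0.14 -0.29]
```

View pics/w2_c305_155.png

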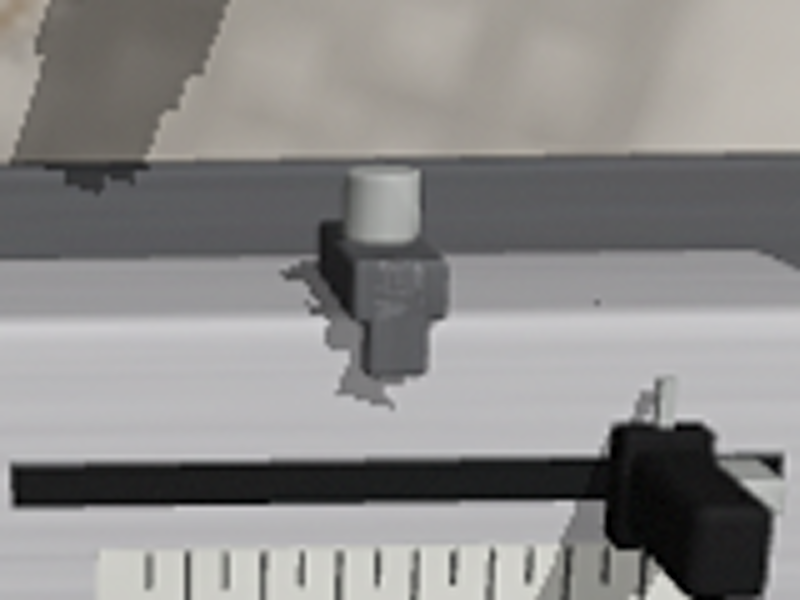

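The marker (fin at (667,385)) stands against the dog at zero; tab blade tip mid at (397,375).

```bash
python3 -m pendant '[[0,-0.015,0,0,0,0],[0,-0.03,0,0,0,0],[0,-0.045,0,0,0,0],[0,-0.06,0,0,0,0],[0,-0.071,0,-0.2,-0.1,-0.3]]' >/dev/null
python3 -m pendant '[[0,0,0,0,0,0],[0,0,0,0,0,0],[0,0,0,0,0,0],[0,0,0,0,0,0],[0,0,0,0,0,0]]' >/dev/null
python3 - <<'E'
from h import *
c=load('w2');a=np.radians(YAW)
for n,u,v,z in(('fin',667,400,56),('tab',397,372,55),('foot mid',663,430,56.5)):
  p=ray(c,305+u/5-.4,155+v/5-.4,z)[:2]-O;print(n,p@[np.cos(a),np.sin(a)],p@[-np.sin(a),np.cos(a)])
st();go(-115,0,56);cap('wrist','w3')
E
```

```text
fin 33.22010231275541 12.018537528100763
tab -0.3735252220795936 15.500599939632925
foot mid 32.91135272123505 8.26717823693131
t 7.75 gauge [-114.07, 0.54, 134.22] rot [1.7980e+02 1.0000e-01 1.0549e+02] Fg [0.2, 0.32, 0.09] gap 42.1
t 7.75 shift m [-0.0004 -0.0012  0.0782] turn [0.2  0.1  0.04]
```

View pics/w3.png

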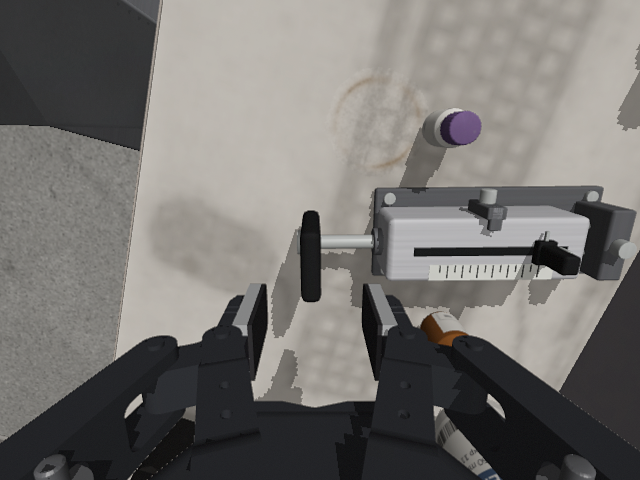

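Paddle plate (311,255) lies between the open fingers (260 and 370). Descend and grip.

```bash
python3 -m pendant '[[0,-0.002,0.02,0.2,0.1,0],[0,-0.002,0.04,0.2,0.1,0],[0,-0.002,0.058,0.2,0.1,0],[0,-0.002,0.07,0.2,0.1,0],[0,-0.002,0.078,0.2,0.1,0]]' >/dev/null
python3 -m pendant '[[0,0,0,0,0,0],[0,0,0,0,0,0],[0,0,0,0,0,0],[0,0,0,0,0,0],[0,0,0,0,0,0]]' >/dev/null
python3 -c "from h import *;st();"
python3 -m pendant '[[0,0,0,0,0,0],[0,0,0,0,0,0],[0,0,0,0,0,0],[0,0,0,0,0,0],[0,0,0,0,0,0]]' 0 40 >/dev/null
python3 -c "from h import *;st();cap('side','s1')"
```

```text
t 8.8 gauge [-115.92, 0.28, 56.69] rot [1.7997e+02 2.0000e-02 1.0548e+02] Fg [-0.52, -0.48, -0.3] gap 41.9
t 9.3 gauge [-116.2, 0.39, 56.42] rot [-179.99    0.    105.5 ] Fg [-2.65, 0.39, 4.87] gap 11.4
```

```bash
python3 -m pendant '[[0,-0.002,0,0,0,0],[0,-0.005,0,0,0,0],[0,-0.008,0,0,0,0],[0,-0.011,0,0,0,0],[0,-0.014,0,0,0,0]]' >/dev/null
python3 -c "from h import *;st()"
python3 -m pendant '[[0,-0.003,0,0,0,0],[0,-0.006,0,0,0,0],[0,-0.009,0,0,0,0],[0,-0.012,0,0,0,0],[0,-0.014,0,0,0,0]]' >/dev/null
python3 -m pendant '[[0,0,0,0,0,0],[0,0,0,0,0,0],[0,0,0,0,0,0],[0,0,0,0,0,0],[0,0,0,0,0,0]]' >/dev/null
python3 -c "from h import *;st();cap('wrist','w4');cap('side','s4');cap('top','t4')
W=[cv2.resize(cv2.imread('pics/w4.png')[150:300,340:640],(800,400)),cv2.resize(cv2.imread('pics/s4.png')[205:280,240:390],(400,200)),cv2.resize(cv2.imread('pics/t4.png')[180:280,310:410],(200,200))]
cv2.imwrite('pics/m4.png',np.vstack([W[0],np.hstack([W[1],W[2],np.zeros((200,200,3),'u1')])]))"
```

```text
t 9.85 gauge [-129.79, 0.25, 56.43] rot [1.7992e+02 3.0000e-02 1.0548e+02] Fg [6.67, 1.07, 0.86] gap 11.6
t 10.85 gauge [-143.67, 0.09, 56.46] rot [1.7992e+02 4.0000e-02 1.0548e+02] Fg [5.69, 0.68, -0.12] gap 11.3
```

View pics/m4.png

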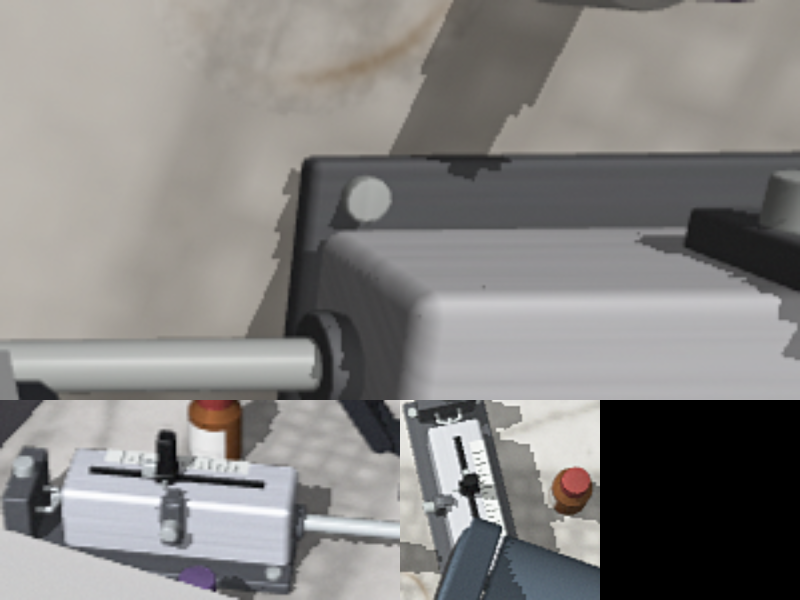

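Marker has moved with the dog (side inset: knob (167,455), tab (172,505)); a little short of the tab. Enlarge side and top for the exact remainder.

```bash
python3 -c "
from h import *
A=cv2.resize(cv2.imread('pics/s4.png')[212:262,275:335],(600,500),interpolation=cv2.INTER_CUBIC)
c=load('w1');a=np.radians(YAW)
for n,u,v,z in(('fin',355,500,56),('tab',105,470,55)):
  p=ray(c,265+u/4-.4,145+v/4-.4,z)[:2]-O;print(n,p@[np.cos(a),np.sin(a)],p@[-np.sin(a),np.cos(a)])
cv2.imwrite('pics/m5.png',A)"
```

```text
fin 28.29619897348715 12.482438920135401
tab -0.32227334216534487 15.900000622007719
```

View pics/m5.png

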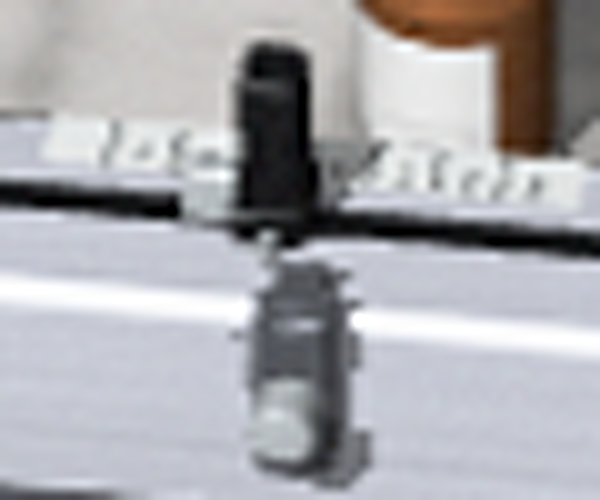

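```bash
python3 -c "
from h import *
c=load('s4');a=np.radians(YAW)
for n,u,v,z in(('fin',269,240,56),('tab',304,268,55),('footL',238,215,56.5),('footR',305,225,56.5),('knobT',275,50,79)):
  p=ray(c,275+u/10-.45,212+v/10-.45,z)[:2]-O;print(n,p@[np.cos(a),np.sin(a)],p@[-np.sin(a),np.cos(a)])
"
```

```text
fin 6.852775912617375 12.785291095951235
tab 0.8253325681212513 17.305062167926977
footL 12.339716569060819 8.216333799761854
footR 2.092848853289893 9.076829627678665
knobT 8.325090730819136 -3.2842220447869424
```

```bash
python3 -m pendant '[[0,-0.0012,0,0,0,0],[0,-0.0024,0,0,0,0],[0,-0.0036,0,0,0,0],[0,-0.0046,0,0,0,0],[0,-0.0052,0,0,0,0]]' >/dev/null
python3 -m pendant '[[0,0,0,0,0,0],[0,0,0,0,0,0],[0,0,0,0,0,0],[0,0,0,0,0,0],[0,0,0,0,0,0]]' >/dev/null
python3 -c "from h import *;st();cap('side','s6');cap('top','t6')
A=cv2.resize(cv2.imread('pics/s6.png')[222:252,285:325],(800,600),interpolation=cv2.INTER_CUBIC)
B=cv2.resize(cv2.imread('pics/t6.png')[210:240,322:362],(400,300),interpolation=cv2.INTER_CUBIC)
A=cv2.resize(A,(400,300));cv2.imwrite('pics/m6.png',np.hstack([A,B]))"
```

```text
t 12.0 gauge [-148.64, 0.06, 56.45] rot [1.7989e+02 5.0000e-02 1.0547e+02] Fg [5.67, 0.83, -0.62] gap 11.7
```

View pics/m6.png

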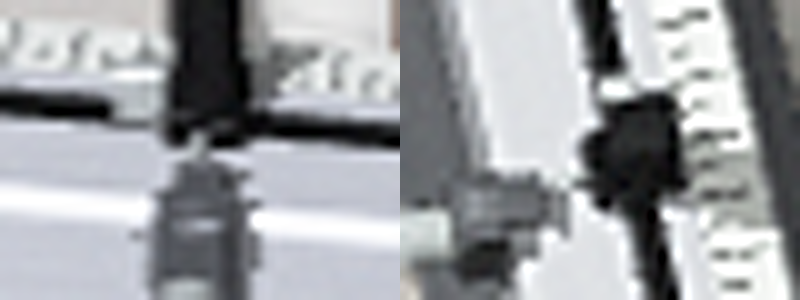

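```bash
python3 -c "
from h import *
a=np.radians(YAW)
def f(c,n,u,v,z,x0,y0):
  p=ray(c,x0+u/10-.45,y0+v/10-.45,z)[:2]-O;print(n,p@[np.cos(a),np.sin(a)],p@[-np.sin(a),np.cos(a)])
c=load('s6')
f(c,'fin',199,148,56,285,222);f(c,'tab',207,168,55,285,222);f(c,'footmid',206,140,56.5,285,222)
t=load('t6')
f(t,'tab t',155,205,55,322,210);f(t,'foot t',195,180,56.5,322,210)
# direction of gauge y at the tab tip in side image
K,R,tt=c['intrinsics'],c['R'],c['t']
def pr(gx,gy,z):
  X=np.r_[O+gx*np.array([np.cos(a),np.sin(a)])+gy*np.array([-np.sin(a),np.cos(a)]),z];q=K@(R@X+tt);return ((q[:2]/q[2]-[285,222]+.45)*10).round(1)
for g in((0,15,55),(1,15,55),(0,11,56),(0,8,56.5)):print(g,pr(*g))
im=c['image'][234:244,298:312].astype(int).mean(2).round().astype(int);print(im)
"
```

```text
fin 2.138308322452776 13.988760790904319
tab 0.38860615350251976 17.238448716055036
footmid 1.3274697866514094 12.579719298504061
tab t -2.7055267366049556 13.22603902720981
foot t -0.33079420298060164 6.158336540096079
(0, 15, 55) [212.2 158.9]
(1, 15, 55) [205.5 158.2]
(0, 11, 56) [216.8 136.9]
(0, 8, 56.5) [220.2 121.9]
[[104 105 131  83  20  23  21  25  53  65  36   9   9  12]
 [203 201 169  85  15  15 126  99  39  25  15  27  34  54]
 [202 201 206 143  70  88 170 114  17  13  29  88 183 206]
 [201 201 204 206 207 200 172 125 188 212 207 202 203 203]
 [202 203 203 207 165 110 118 118 106 138 195 210 205 202]
 [204 203 205 209 152  93  86  87  90  73 106 112 182 203]
 [197 201 205 188 124  87  85  86  91  60  94 182 204 201]
 [223 221 156  96  83  85  89  87  89  95 108 189 207 204]
 [254 255 195  95 101 108 109 100  88  85  75 110 110 188]
 [254 246 171  97  86  97 101  92  86  81  79 116 247 254]]
```

```bash
python3 -m pendant '[[0,-0.0004,0,0,0,0],[0,-0.0008,0,0,0,0],[0,-0.0011,0,0,0,0],[0,-0.0013,0,0,0,0],[0,-0.0015,0,0,0,0]]' >/dev/null
python3 -m pendant '[[0,0,0,0,0,0],[0,0,0,0,0,0],[0,0,0,0,0,0],[0,0,0,0,0,0],[0,0,0,0,0,0]]' >/dev/null
python3 -c "from h import *;st();c=cap('side','s7');t=cap('top','t7')
print(c['image'][234:241,298:312].astype(int).mean(2).round().astype(int))
A=cv2.resize(cv2.imread('pics/s7.png')[222:252,285:325],(400,300),interpolation=cv2.INTER_CUBIC)
B=cv2.resize(cv2.imread('pics/t7.png')[210:240,322:362],(400,300),interpolation=cv2.INTER_CUBIC)
cv2.imwrite('pics/m7.png',np.hstack([A,B]))"
```

```text
t 13.1 gauge [-150.05, 0.04, 56.43] rot [1.7988e+02 5.0000e-02 1.0547e+02] Fg [7.45, 2.19, -1.31] gap 11.4
[[ 93 104 134 121  56  20  20  19  51  64  66  39  11  16]
 [202 200 203 168  82  12  49 131  86  24  27  22  28  30]
 [201 201 203 207 124  55  73 167 110  23  16  21  89 185]
 [202 204 202 205 207 212 200 174 126 188 172 190 203 202]
 [202 202 202 205 164 110 120 123 100 135 195 209 205 202]
 [200 203 202 208 152  92  88  88  89  73 104 115 179 203]
 [197 198 206 190 125  87  89  88  88  63  94 182 205 203]]
```

Fin centroid is now at column 305.15 against the expected 305.2 for level with the tab. Hold, then ease home.

```bash
Z='[[0,0,0,0,0,0],[0,0,0,0,0,0],[0,0,0,0,0,0],[0,0,0,0,0,0],[0,0,0,0,0,0]]'
python3 -m pendant '[[0,0,0,0,0,0],[0,0,0,0,0,0],[0,0,0,0,0,0],[0,0,0,0,0,0],[0,0,0,0,0,0]]' >/dev/null
python3 -c "from h import *;st()"
python3 -m pendant '[[0,0,0,0,0,0],[0,0,0,0,0,0],[0,0,0,0,0,0],[0,0,0,0,0,0],[0,0,0,0,0,0]]' >/dev/null
python3 -m pendant '[[0,0,0,0,0,0],[0,0,0,0,0,0],[0,0,0,0,0,0],[0,0,0,0,0,0],[0,0,0,0,0,0]]' >/dev/null
python3 -c "from h import *;st()"
python3 -m pendant '[[0,0.001,0,0,0,0],[0,0.003,0,0,0,0],[0,0.005,0,0,0,0],[0,0.007,0,0,0,0],[0,0.009,0,0,0,0]]' >/dev/null
python3 -m pendant '[[0,0.002,0,0,0,0],[0,0.004,0,0,0,0],[0,0.006,0,0,0,0],[0,0.008,0,0,0,0],[0,0.01,0,0,0,0]]' >/dev/null
python3 -m pendant '[[0,0.002,0,0,0,0],[0,0.004,0,0,0,0],[0,0.006,0,0,0,0],[0,0.008,0,0,0,0],[0,0.01,0,0,0,0]]' >/dev/null
python3 -c "from h import *;st()"
```

```text
t 13.7 gauge [-150.06, 0.04, 56.43] rot [1.7988e+02 5.0000e-02 1.0547e+02] Fg [7.78, 0.3, -1.5] gap 11.9
t 14.7 gauge [-150.03, 0.03, 56.45] rot [1.7988e+02 6.0000e-02 1.0547e+02] Fg [8.03, 0.89, -0.71] gap 11.3
t 16.2 gauge [-121.64, 0.35, 56.37] rot [-180.      0.    105.48] Fg [2.4, -0.16, 5.33] gap 11.5
```

```bash
python3 -m pendant '[[0,0.001,0,0,0,0],[0,0.002,0,0,0,0],[0,0.003,0,0,0,0],[0,0.004,0,0,0,0],[0,0.0048,0,0,0,0]]' >/dev/null
python3 -c "from h import *;st()"
python3 -m pendant '[[0,0.0004,0,0,0,0],[0,0.0008,0,0,0,0],[0,0.0012,0,0,0,0],[0,0.0012,0,0,0,0],[0,0.0012,0,0,0,0]]' >/dev/null
python3 -c "from h import *;st()"
```

```text
t 16.7 gauge [-116.99, 0.4, 56.37] rot [-179.99   -0.    105.48] Fg [2.2, -0.69, 5.02] gap 11.6
t 17.2 gauge [-116.24, 0.42, 56.36] rot [-1.7993e+02 -1.0000e-02  1.0548e+02] Fg [-1.06, -1.07, 8.69] gap 11.3
```

```bash
python3 -m pendant '[[0,0.0003,0,0,0,0],[0,0.0006,0,0,0,0],[0,0.0006,0,0,0,0],[0,0.0006,0,0,0,0],[0,0.0006,0,0,0,0]]' >/dev/null
python3 -c "from h import *;st()"
python3 -m pendant '[[0,0,0,0,0,0],[0,0,0,0,0,0],[0,0,0,0,0,0],[0,0,0,0,0,0],[0,0,0,0,0,0]]' 0.042 >/dev/null
python3 -c "from h import *;st()"
python3 -m pendant '[[0,0,-0.01,0,0,0],[0,0,-0.03,0,0,0],[0,0,-0.05,0,0,0],[0,0,-0.07,0,0,0],[0,0,-0.09,0,0,0]]' >/dev/null
python3 -m pendant '[[0,-0.02,-0.02,0,0,0],[0,-0.05,-0.04,0,0,0],[0,-0.08,-0.06,0,0,0],[0,-0.11,-0.06,0,0,0],[0,-0.14,-0.06,0,0,0]]' >/dev/null
python3 -m pendant '[[0,0,0,0,0,0],[0,0,0,0,0,0],[0,0,0,0,0,0],[0,0,0,0,0,0],[0,0,0,0,0,0]]' >/dev/null
python3 -c "from h import *;st();c=cap('side','s8');t=cap('top','t8')
print(c['image'][234:241,298:312].astype(int).mean(2).round().astype(int))
A=cv2.resize(cv2.imread('pics/s8.png')[200:290,235:395],(800,450)) [:, :400*2]
B=cv2.imread('pics/t8.png')[165:310,285:415];B0=cv2.imread('pics/top0.png')[165:310,285:415]
S=cv2.imread('pics/s8.png')[205:280,240:400]
cv2.imwrite('pics/m8.png',np.vstack([np.hstack([cv2.resize(B0,(260,290)),cv2.resize(B,(520,580))[:290],])[:, :780],cv2.resize(S,(780,300))]))"
```

```text
t 17.7 gauge [-116.2, 0.46, 56.35] rot [-1.7987e+02 -3.0000e-02  1.0549e+02] Fg [-4.15, -1.38, 10.72] gap 11.6
t 18.2 gauge [-115.3, 0.46, 56.14] rot [-1.7998e+02 -1.0000e-02  1.0547e+02] Fg [0.34, 0.08, 0.74] gap 42.1
t 19.7 gauge [-254.74, 0.38, 206.19] rot [-1.7999e+02 -1.0000e-02  1.0551e+02] Fg [0.2, 0.92, -0.11] gap 41.8
[[ 50  57  58  30  17  22  22  22  51  59  67  40   7  16]
 [196 197 201 171  87  16  49 126  82  22  26   5  23  32]
 [197 193 196 199 120  50  70 162 105  17  10  27  86 179]
 [194 195 195 199 199 204 192 167 120 180 167 181 194 196]
 [194 193 196 198 159 106 116 118  93 130 187 201 197 196]
 [193 195 197 201 147  90  83  84  85  72 102 107 175 198]
 [189 192 196 182 122  81  82  86  87  57  90 174 195 196]]
```

View pics/m8.png

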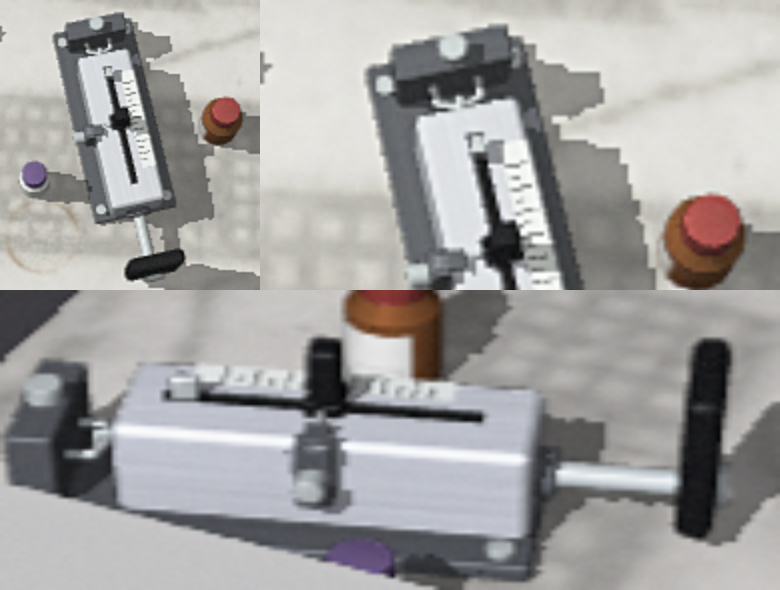

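The marker (325,375 side) stands level with the tab (318,450), the dog is back at the slot's far end, the paddle is home, and vial and bottle are upright in place. Handing in.

```bash
python3 -c "
from h import *
d=np.abs(load('top0')['image'][165:310,285:415].astype(int)-load('t8')['image'][165:310,285:415]).max(2)
print('vial diff',(d[75:105,5:28]>60).sum(),'bottle diff',(d[45:75,98:125]>60).sum())
print(workorder.sign_off())"
```

```text
vial diff 0 bottle diff 8
the job is handed in; nothing more can be done
None
```

The proof pull is done and handed in at about 20 s of the 48 s allowed.

- **Marker to zero:** I pushed it back with closed fingers until it met the dog. The force rose to about 9 N, and the wrist picture showed contact.
- **Pull and hold:** I drew the paddle out about 34 mm in small steps and held it there for more than 1.5 s at 7.5–8 N. The expected spring force there is about 6.3 N plus 1.5 N marker friction.
- **Level with the tab:** At the hold, the side camera put the marker's pointer at column 305.15, against 305.2 expected for level. Before the last step, the estimates of the distance left ranged from 1.2 to 2.4 mm; the 2.4 came from a coarse top-view reading. I moved 1.4 mm, so the marker may be off level by a few tenths of a millimetre, up to about 1 mm.
- **Return:** I eased the handle home at about 20 mm/s, pressed it to its stop, then released it and moved clear.
- **Last checks:** The marker's side-camera pixels match those from the hold, so it stayed at the tab. The dog and paddle are home. The top-view comparison with the start showed no change at the vial and 8 changed pixels at the bottle. I took those as shading, because the bottle looks upright and in place.

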